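Click a praline box's lid shut, corner by corner

ROBOT

A 6-joint arm with a two-finger parallel gripper is mounted at the origin on the work surface. World frame = base frame: x ahead of the robot, y to its left, z up, the work surface at z = 0. Lengths are in mm, angles in rad, forces in N, time in s.
With the tool pointing down it reaches from about 300 to 775 mm from the base axis. Payload 14.6 kg.
Tool frame: the origin (TCP) lies on the centre line of the jaws, within the pads' length; the fingertips stand 19 mm ahead of it and the grasp point (between the pads) is the TCP (bot.tip_reach is the distance from the TCP to the fingertips, in mm); y points along the fingers, x is the direction in which the jaws open and shut, and the axes are right-handed (so a half turn about y gives the same grasp; the last joint's range is limited). The gripper opens to 85 mm and grips with 20 to 120 N. Pads are 22 mm wide; open, the fingers measure 114 mm over their backs; the gripper's body (76 mm by 85 mm) begins 54 mm behind the grasp point. The pads swing forward as they close: fully open they stand 13 mm farther back than shut.
Start: joints at [1.248, 0.3, 1.521, -0, 1.321, -0.067], TCP at [139.159, 532.094, 250.281] pointing down, gripper open.
Joint ranges: [-3.03, 3.03], [-0.79, 2.21], [0.23, 2.52], [-1.04, 4.18], [0, 3.07], [-2.55, 2.55]. Speed limits (rad/s): [2.22, 2.22, 2.57, 3.14, 3.14, 3.14].

INTERFACE

Orientations are given as a unit quaternion [w, x, y, z].
In Python, from rig import bot gives the robot as it stands. Calls block until the motion is done:
- bot.move_to(position, orientation): joint-space move of the TCP to a pose.
- bot.servo_line(position, attitude=None, speed=150, until_force=None): straight line of the TCP; attitude=None keeps the orientation; speed is the mean speed in mm/s. With until_force (N) it stops when the force on the tool has changed by that much, and returns True; else False.
- bot.move_joints(angles): joint-space move.
- bot.move_gripper(opening, grip_force=None): finger opening in mm; grip_force is the grip in N (None keeps the last); returns when the fingers have stopped.
- bot.dwell(seconds).
- bot.ik(position, orientation): joint angles nearest the present ones, or None.
- bot.read_state(): the state.
- bot.read_camera(name): name is "side" or "top" or "wrist"; returns a dict with "image" (384x512x3 uint8, blue, green, red), "depth" (384x512 float32, mm along the optical axis (not along the pixel's ray), 0 where there is no reading), "fovy" (degrees; the focal length in pixels is half the picture's height over the tangent of half this angle, whatever the lens; pixels are square), "cx", "cy" (the principal point, pixels), "eye" and "attitude" of the camera in the world; the wrist camera has in their place "mount" (4x4, takes a point from camera to tool coordinates, whose origin is the TCP and whose axes are the tool frame's). Camera axes: x right, y down, z forward; pixel columns grow to the right and rows downward; lengths in mm; the calibration is good to about 2 mm. A picture is of the moment at which its call begins: read the wrist's pose just before it.
A pose or a line that the arm cannot do raises bot.MotionError and nothing moves.
- bot.finish_job(): hands the job in, once; it reports no verdict.
The state is a dict: "clock": time; "joint_positions": joint angles; "qvel": joint speeds; "effort": joint torques, N m; "ee_pos": TCP position; "tool_rot": TCP orientation; "ft_force": force on the tool from outside, world axes, zero at the start; "moment": the same for the moment, N m; "grip_width": finger opening in mm.
Only numpy, scipy, OpenCV 4.12 (cv2) and the standard library are available. Lean on these libraries where they do the work, as an engineer would, in place of code of your own. Each camera call takes 0.05 s, during which the arm holds its last target. There are 200 camera calls.

TASK

The lid lies on the box of pralines, but its four corners still stand up: go round the rim and press each corner down with the fingertips until all four have clicked shut and stay flat. Only press: do not pick anything up, leave the box standing where it is, and do not disturb the jar, the cup and the palette knife around it.

Things in the scene. Friction and masses are not known exactly. Their poses are not given: they have to be found in the camera images.
- box: Food box of pralines: clear tub, flat white lid 150 mm (box x) by 200 mm (box y), lid corners rounded to 20 mm, weight up to 1.2 kg, loose on the bench. Origin: centre of its underside. The middle of the lid is already seated; the flat of the lid, and the top of a shut corner, lie 78 mm above the origin (a 1 mm step covers the middle). Below the rim the tub is up to 10 mm narrower on each side.
- corner_near_left (a joint): Angle (rad) by which the lid corner at box -x +y is pressed down: 0 up, its tip 9 mm high; 0.24 shut, flat. The corner, a triangle with 65 mm along each edge, bends about its diagonal base line, 38 mm from its tip. It snaps: pressed 28 mm out from that line it resists with about 10 N (nearer the line more) early on, goes over about half-way and then stays shut; let go sooner, it springs back up.
- corner_near_right (a joint): Angle (rad) by which the lid corner at box -x -y is pressed down: 0 up, its tip 9 mm high; 0.24 shut, flat. The corner, a triangle with 65 mm along each edge, bends about its diagonal base line, 38 mm from its tip. It snaps: pressed 28 mm out from that line it resists with about 10 N (nearer the line more) early on, goes over about half-way and then stays shut; let go sooner, it springs back up.
- corner_far_left (a joint): Angle (rad) by which the lid corner at box +x +y is pressed down: 0 up, its tip 9 mm high; 0.24 shut, flat. The corner, a triangle with 65 mm along each edge, bends about its diagonal base line, 38 mm from its tip. It snaps: pressed 28 mm out from that line it resists with about 10 N (nearer the line more) early on, goes over about half-way and then stays shut; let go sooner, it springs back up.
- corner_far_right (a joint): Angle (rad) by which the lid corner at box +x -y is pressed down: 0 up, its tip 9 mm high; 0.24 shut, flat. The corner, a triangle with 65 mm along each edge, bends about its diagonal base line, 38 mm from its tip. It snaps: pressed 28 mm out from that line it resists with about 10 N (nearer the line more) early on, goes over about half-way and then stays shut; let go sooner, it springs back up.
- press_near_left (a point): Point on the upper face of that -x +y corner of the lid, where a fingertip presses well: on the corner's diagonal, 28 mm out from the bending line and 10 mm in from the outermost point. It moves with the corner; at box x = -62, y = 87 mm and 78 mm above the box's underside once shut, 6 to 7 mm higher while up.
- press_near_right (a point): Point on the upper face of that -x -y corner of the lid, where a fingertip presses well: on the corner's diagonal, 28 mm out from the bending line and 10 mm in from the outermost point. It moves with the corner; at box x = -62, y = -87 mm and 78 mm above the box's underside once shut, 6 to 7 mm higher while up.
- press_far_left (a point): Point on the upper face of that +x +y corner of the lid, where a fingertip presses well: on the corner's diagonal, 28 mm out from the bending line and 10 mm in from the outermost point. It moves with the corner; at box x = 62, y = 87 mm and 78 mm above the box's underside once shut, 6 to 7 mm higher while up.
- press_far_right (a point): Point on the upper face of that +x -y corner of the lid, where a fingertip presses well: on the corner's diagonal, 28 mm out from the bending line and 10 mm in from the outermost point. It moves with the corner; at box x = 62, y = -87 mm and 78 mm above the box's underside once shut, 6 to 7 mm higher while up.
- jar: Jar of chocolate spread, 58 mm across, 82 mm tall, black cap, loose; stands about 160 to 190 mm from the box's middle. Origin: centre of its underside.
- cup: Empty steel cup, 64 mm across the rim, 70 mm tall, loose; stands near the box like the jar (the two may have changed places). Origin: centre of its underside.
- knife: Palette knife lying on the bench beside the box: dark wooden handle 105 by 22 by 16 mm, steel blade 28 mm wide and 3 mm thick, 255 mm long in all, along its x. Origin: on its underside, near the middle of its length.
- tray: Steel tray 360 by 240 mm with rows of pralines, 22 mm high, wire handle to 60 mm at its far end, fixed on the bench to the robot's right. Origin: centre of its underside.
There are look-alikes about, which are no part of the job. Several things have the shape of the box; the one meant has the colours described above.

How it is judged:
By the outcome, as a careful person would: the job done as asked, in the order asked, and still so for the second after the job is handed in, with the robot touching nothing.
It also fails if it takes over 38 s, if anything falls off the work surface, if the arm or the gripper's body presses on something with over 40 N, if the wrist force passes 120 N, or if a joint passes its speed limit or range.

## Working session

There is one attempt and no reset: what is moved stays moved. The work goes in short steps, each a Python script; the robot and the scene stay as the last script left them, time stands still between calls to the robot, and variables do not carry over. Pictures are saved under pics/ and viewed, about 8 in all and at most 12, crops included, and the job is handed in when it is done.

```bash
mkdir -p pics; ls
cat > h.py <<'E'
import numpy as np, cv2
from rig import bot
from scipy.spatial.transform import Rotation as R
def rot(q): return R.from_quat([q[1],q[2],q[3],q[0]]).as_matrix()
def cloud(c):
    h,w=c["depth"].shape; f=h/2/np.tan(np.radians(c["fovy"])/2)
    v,u=np.mgrid[:h,:w]; d=c["depth"]
    p=np.stack([(u-c["cx"])/f*d,(v-c["cy"])/f*d,d],-1)
    a=np.array(c["attitude"]); A=rot(a) if a.size==4 else a
    P=p@A.T+np.array(c["eye"]); P[d==0]=np.nan
    return P
E
python3 - <<'E'
from h import *
import pickle
for n in("top","side"):
    c=bot.read_camera(n); pickle.dump(c,open(n+".pkl","wb")); print(n,c["eye"],c["attitude"],c["fovy"],c["cx"],c["cy"])
    cv2.imwrite(f"pics/{n}.png",c["image"])
s=bot.read_state();print(s["clock"],s["ee_pos"],s["tool_rot"],s["grip_width"])
E
```

```text
pics
top [ 401.1586359  -123.75379762 1346.24799646] [-0.01845525  0.70655857 -0.70638637  0.03811407] 53.84422392797861 249.24635715993708 191.96321137782326
side [ -69.38425609 -897.82827899 1137.72927068] [-0.33991548  0.88165241 -0.30755854  0.1120457 ] 43.57637564674092 251.0276117464908 192.1259473712087
0.1 [139.09636601 531.92519991 249.78322205] [-0.55947941  0.5598905   0.43183729 -0.43246038] 85.33593353507545
```

View pics/top.png

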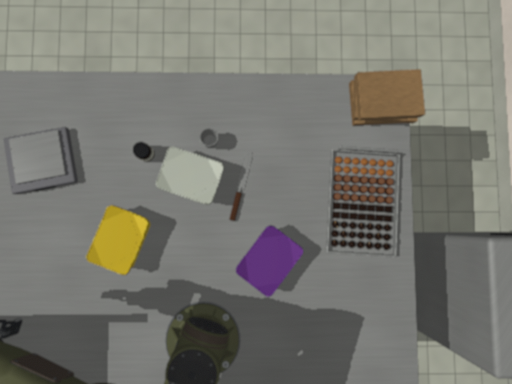

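View pics/side.png

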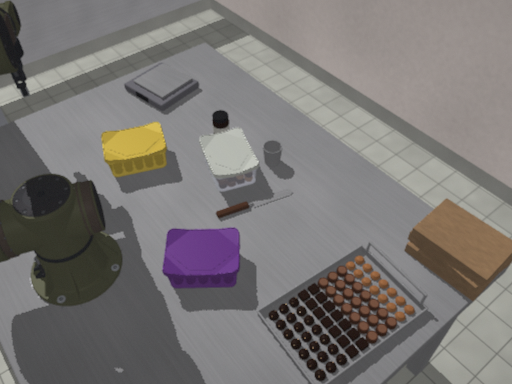

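The top view shows the white lid at about (190,175), the jar at (143,151), the cup at (209,138) and the knife at (242,190). The purple and yellow boxes are look-alikes. Next I'll fit the lid from the depth data.

Run:
```python
from h import *
import pickle
c=pickle.load(open("top.pkl","rb"));P=cloud(c);im=c["image"].astype(int)
v,u=np.mgrid[:384,:512]
near=(abs(u-190)<42)&(abs(v-175)<36)
for nm,m in(("lid",near&(P[...,2]>68)&(P[...,2]<100)&(im.min(-1)>120)),):
    n,l,st,ce=cv2.connectedComponentsWithStats(m.astype(np.uint8)); k=1+np.argmax(st[1:,4]); q=P[l==k]
    r=cv2.minAreaRect(q[:,:2].astype(np.float32)); print(nm,len(q),r,np.percentile(q[:,2],[1,25,50,75,99]),q.mean(0))
    print(cv2.boxPoints(r))
for nm,(a,b) in dict(jar=(143,151),cup=(209,138)).items():
    q=P[(abs(u-a)<16)&(abs(v-b)<16)&(P[...,2]>55)&~m]; print(nm,np.median(q,0),q.min(0),q.max(0))
for a,b in((236,210),(239,196),(252,153),(246,180)):print(P[b,a])
print(P[300,100], P[60:62,380])
c=pickle.load(open("side.pkl","rb"));P=cloud(c);im=c["image"].astype(int)
m=(abs(u-228)<45)&(abs(v-155)<40)&(P[...,2]>68)&(P[...,2]<100)&(im.min(-1)>110)
n,l,st,ce=cv2.connectedComponentsWithStats(m.astype(np.uint8)); k=1+np.argmax(st[1:,4]); q=P[l==k]
print(len(q),cv2.minAreaRect(q[:,:2].astype(np.float32)),np.percentile(q[:,2],[1,25,50,75,99]))
```

```text
lid 2587 ((561.1519165039062, 40.84235382080078), (199.42724609375, 151.87953186035156), 71.10488891601562) [73.83526201 78.54086198 80.44102797 82.43042885 89.1029293 ] [560.30199698  41.93054014  80.60416676]
[[457.0134   -28.905922]
 [600.70856  -78.09008 ]
 [665.2904   110.59063 ]
 [521.5953   159.77478 ]]
jar [645.71209972 202.05448459  82.02567204] [619.45732697 177.370568    55.12390843] [674.52239758 232.44586694  89.80098502]
cup [705.21338827 -14.92663136  68.66645026] [634.91553985 -49.48510048  55.25472301] [726.01128979  24.33161336  77.3729352 ]
[ 444.13093314 -114.22145884   18.79907811]
[nan nan nan]
[ 647.97783265 -170.92549228   11.16845222]
[ 551.3392089  -149.54008959    7.0127612 ]
[134.05723452 354.72364275   1.00479139] [[1334.21700399 -937.75393128 -746.45978943]
 [1327.60670069 -937.009765   -744.98743836]]
2068 ((560.2733764648438, 39.23017883300781), (207.17803955078125, 151.24009704589844), 71.2281494140625) [71.86146631 77.21432025 78.95828947 81.01254085 87.52852596]
```

```bash
cat >> h.py <<'E'
C=np.array([560.8,40.2]); YAW=np.radians(-18.85)
X=np.array([np.cos(YAW),np.sin(YAW)]); Y=np.array([-X[1],X[0]])
def pp(sx,sy): return C+sx*61*X+sy*86*Y
def quat():  # tool y down, tool x along box +-x
    best=None
    for s in(1,-1):
        x=np.r_[s*Y,0]; y=np.array([0,0,-1.]); M=np.c_[x,y,np.cross(x,y)]
        q=R.from_matrix(M).as_quat(); q=[q[3],*q[:3]]
        j=[bot.ik([*pp(a,b),125],q) for a in(1,-1) for b in(1,-1)]
        if any(k is None for k in j): continue
        d=np.abs(np.array(j)[:,5]).max()
        if best is None or d<best[0]: best=(d,q)
    return best
def press(sx,sy,zmin,f=20):
    p=pp(sx,sy); f0=bot.read_state()["ft_force"][2]
    bot.servo_line([*p,110],speed=120)
    z=110;
    hit=bot.servo_line([*p,zmin],speed=25,until_force=f)
    s=bot.read_state(); print(sx,sy,"hit",hit,np.round(s["ee_pos"],1),"F",np.round(np.array(s["ft_force"]),1),f0)
    bot.servo_line([*p,125],speed=120)
    print("clock",bot.read_state()["clock"])
E
python3 - <<'E'
from h import *
print(bot.tip_reach)
b=quat();print(b)
bot.move_gripper(0)
print(bot.tip_reach,bot.read_state()["clock"])
bot.move_to([*pp(-1,1),160],b[1])
bot.servo_line([*pp(-1,1),125],speed=120)
print(bot.read_state()["clock"],bot.read_state()["ee_pos"],bot.read_state()["joint_positions"])
press(-1,1,94)
E
```

```text
19.0
(np.float64(1.4061915411756212), [np.float64(-0.5751286116466723), np.float64(0.5751286116466722), np.float64(0.4113721916529742), np.float64(-0.4113721916529742)])
19.0 0.8667
3.325 [530.84943017 141.62424196 125.16078591] [ 1.94047721e-01  4.33909790e-01  1.64951606e+00  6.75811872e-06
  1.05844976e+00 -1.04822997e+00]
-1 1 hit True [531.1 141.5  96.7] F [-4.4 -0.5 11.7] 0.19998406430872906
clock 4.5667
```

Run:
```python
from h import *
for s in((-1,-1),(1,-1),(1,1)):
    bot.servo_line([*pp(*s),125],speed=150); press(*s,94)
bot.servo_line([*pp(1,1),230],speed=200)
bot.servo_line([430,100,300],speed=250)
import pickle
c=bot.read_camera("top"); pickle.dump(c,open("top2.pkl","wb"));s=bot.read_state()
w=bot.read_camera("wrist"); pickle.dump((w,s),open("w.pkl","wb"))
cv2.imwrite("pics/t2.png",np.hstack([cv2.resize(c["image"][100:260,110:290],(540,480),interpolation=2)]))
cv2.imwrite("pics/w2.png",w["image"]); print(s["clock"])
```

```text
-1 -1 hit True [475.4 -21.5  96.5] F [-6.6  0.2 14.5] 0.28874352098803946
clock 7.1083
1 -1 hit True [591.2 -61.1  96.6] F [-3.8  0.9 12.3] 1.371714017702295
clock 9.325
1 1 hit True [647.  102.1  96.7] F [-1.6 -1.7  9.3] -1.0677475398723262
clock 11.8833
13.6667
```

View pics/t2.png

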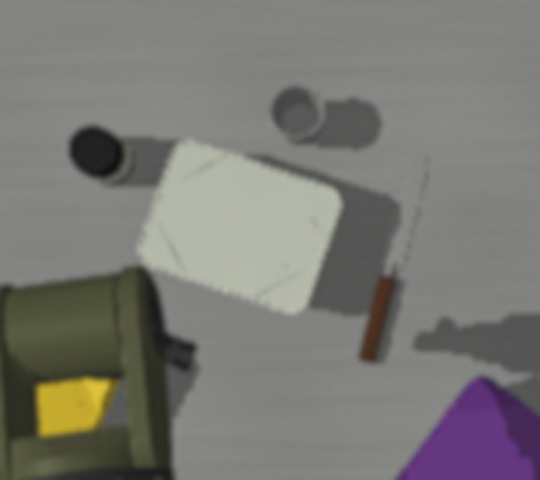

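View pics/w2.png

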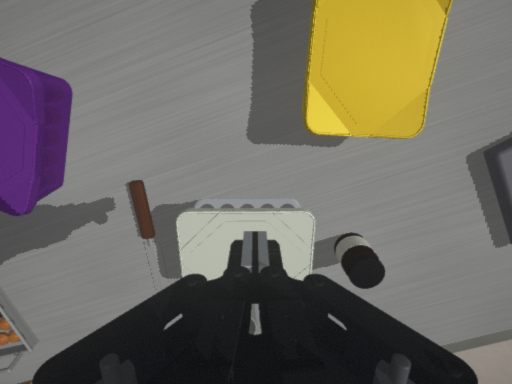

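The top view (lid centred at about (240,225)) shows the corners evenly lit, with the jar, cup and knife apparently where they were. The wrist view shows the two near corners flat, at about (190,225) and (305,225). I'll compare corner heights and object poses before and after.

Run:
```python
from h import *
import pickle
def rep(P,n):
    d=P[...,:2]-C; a=d@X; b=d@Y; z=P[...,2]
    mid=np.nanmedian(z[(abs(a)<40)&(abs(b)<40)&(z>60)])
    print(n,"mid %.1f"%mid,{s:round(float(np.nanmedian(z[(abs(a-s[0]*60)<7)&(abs(b-s[1]*85)<7)&(z>60)])-mid),1) for s in((-1,1),(-1,-1),(1,-1),(1,1))})
v,u=np.mgrid[:384,:512]
side=bot.read_camera("side")
for n,c in(("top0",pickle.load(open("top.pkl","rb"))),("top1",pickle.load(open("top2.pkl","rb"))),("side0",pickle.load(open("side.pkl","rb"))),("side1",side)):
    P=cloud(c); rep(P,n)
    if n[0]=="t":
        im=c["image"].astype(int); m=(abs(u-190)<42)&(abs(v-175)<36)&(P[...,2]>68)&(P[...,2]<100)&(im.min(-1)>120)
        print(cv2.minAreaRect(P[m][:,:2].astype(np.float32)))
a=pickle.load(open("top.pkl","rb"))["image"];b=pickle.load(open("top2.pkl","rb"))["image"]
d=cv2.absdiff(a,b).max(-1)
for nm,(x,y) in dict(jar=(143,151),cup=(209,138),knife=(242,185)).items(): print(nm,np.percentile(d[y-14:y+14,x-10:x+10],[50,95,100]))
w,s=pickle.load(open("w.pkl","rb"))
M=np.array(w["mount"]);T=np.eye(4);T[:3,:3]=rot(s["tool_rot"]);T[:3,3]=s["ee_pos"];T=T@M
w["attitude"]=T[:3,:3];w["eye"]=T[:3,3];rep(cloud(w),"wrist")
print(bot.read_state()["clock"])
```

```text
top0 mid 80.4 {(-1, 1): 4.2, (-1, -1): 6.4, (1, -1): 5.9, (1, 1): 5.1}
((561.1519165039062, 40.84235382080078), (199.42724609375, 151.87953186035156), 71.10488891601562)
top1 mid 80.4 {(-1, 1): -2.2, (-1, -1): -1.8, (1, -1): -1.6, (1, 1): -1.3}
((561.1572265625, 41.07605743408203), (200.45570373535156, 149.9075164794922), 71.15296173095703)
side0 mid 79.0 {(-1, 1): 5.5, (-1, -1): 4.4, (1, -1): 5.2, (1, 1): 5.6}
side1 mid 78.9 {(-1, 1): -0.0, (-1, -1): -1.4, (1, -1): -0.4, (1, 1): 0.5}
jar [ 6.  9. 10.]
cup [ 7.  9. 14.]
knife [ 7. 13. 41.]
wrist mid 78.8 {(-1, 1): -1.3, (-1, -1): -1.2, (1, -1): nan, (1, 1): nan}
13.7667
  return np.nanmean(a, axis, out=out, keepdims=keepdims)
```

All four corners read flat (about 1 mm below the middle step, as expected), and nothing has moved.

```bash
python3 -c "
from rig import bot
bot.finish_job()"
```

```text
the job is handed in; nothing more can be done
```

I pressed all four lid corners down with the closed fingertips, and all four now read shut and flat. I handed the job in at about 13.8 s on the robot's clock. I pressed near-left, near-right, far-right, then far-left, each until the tool felt a 20 N change. Every press stopped with the fingertips 77.5 to 77.7 mm above the bench, level with the 78 mm of a shut corner.

| Last check | Result |
|---|---|
| Corners in the top camera | went from 4–6 mm above the middle of the lid to 1–2 mm below it; about 1 mm below is expected because of the step |
| Corners in the side camera | went from 4–6 mm above the middle to between 1.4 mm below and 0.5 mm above |
| Corners in the wrist camera | both near corners 1.2–1.3 mm below; the far corners were not visible from there |
| Box | centre within 0.3 mm and angle within 0.05° of where it started |
| Jar, cup and knife | no visible movement: jar and cup hardly changed between the top pictures, and a few pixels near the knife changed more |

No check failed. The far-left corner's 0.5 mm above in the side camera is 1–2 mm off the top camera's reading, which is about the 2 mm calibration accuracy.

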